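One click up on the food warmer

ROBOT

A 6-joint arm with a two-finger parallel gripper is mounted at the origin on the work surface. World frame = base frame: x ahead of the robot, y to its left, z up, the work surface at z = 0. Lengths are in m, angles in degrees, forces in N, time in s.
With the tool pointing down it reaches from about 0.375 to 0.9 m from the base axis. Payload 3.1 kg.
Tool frame: the origin (TCP) lies at the very end of the fingers, on their centre line; the grasp point (between the pads) lies grip_point_offset behind it (grip_point_offset is the distance from the TCP to the grasp point, in m); z points along the fingers, y is the line along which they close (so a half turn about z gives the same grasp; the last joint's range is limited). The gripper opens to 87 mm and grips with 3 to 60 N. Pads are 19 mm wide; open, the fingers measure 117 mm over their backs; the gripper's body (75 mm by 190 mm) begins 51 mm behind the grasp point.
Start: joints at [64.945, 30.224, 82.088, -0, 67.689, -10.227], TCP at [0.16, 0.604, 0.223] pointing down, gripper open.
Joint ranges: [-176.69, 176.69], [-43.24, 126.21], [12.49, 139.97], [-82, 262], [0, 151.66], [-163.58, 163.58]. Speed limits (degrees/s): [159.86, 159.86, 180, 180, 180, 180].

INTERFACE

Orientations are given as a 3x3 rotation matrix whose columns are the frame's x, y, z axes.
In Python, from rig import * gives the robot as it stands.
- The arm moves only by the tool move_arm, never from a script. Its argument "increments" is a list of rows, each a list of 3 entries, a list of its own where there are three numbers: the shift along the tool's x, y, z in units of 30 mm (1.0 is 30 mm), then the turn, a rotation vector about the tool's x, y, z in units of 120 degrees (1.0 is 120 degrees), then the closure, from 0 (fully open) to 1 (shut). A call has 1 to 20 rows; each row shifts and turns the commanded pose from where the row before left it, along the tool's axes as they then stand; what a row does not reach is not made up. A row lasts 1/12 s, in which the tool goes at most 41.7 mm and 7.16 degrees, less where a joint would pass 70% of its speed; a pose out of reach is approached as far as the arm can. A call with a number of a shift or a turn outside -1 to 1 is refused whole. A call with a gripper value outside its range is refused whole. The fingers move at their own pace and stop on an object; the grip force is fixed at half the most. Time passes only in rows, so rows that do not move let the fingers close. It gives the time, the measured TCP pose, the force, the opening and the grip force at its end, in the units of the state.
- read_state(): the state, without advancing time (a new reading comes with each control period).
- capture(name): name is "scene" or "top"; returns a dict with "img" (480x640x3 uint8, red, green, blue), "mtx" (3x3 intrinsics, pixels), "eye" and "rotation" of the camera in the world. Camera axes: x right, y down, z forward; pixel columns grow to the right and rows downward; lengths in m; the calibration is good to about 2 mm. A picture is of the moment at which its call begins. There is no depth.
- hand_in(): hands the job in; it is judged then, once.
Trained networks look in a picture, given as the dict that the camera call returned (one of the last four; its "shot" number tells which), for a name from the list of things; names that differ only in an ending like _2 or _b are one class to them, and where a whole thing is asked for, a point or a joint stands for the part that bears it (a point fixed in the world has none). Each returns a list of dicts, best first, with "confidence" (0 to 1); they miss things now and then, are a little off and sometimes report something else, mostly with a low value. They report only what shows in the picture. A call takes as long as a camera call. They do not tell look-alikes from the thing itself.
- search_frame(picture, label): "extent" ([left, top, right, bottom] as shares, 0 to 1, of the picture: columns of its width, rows of its height, round what is visible of it).
- pinpoint(picture, label): "xy" ([column, row] as shares, 0 to 1, of the picture: columns of its width, rows of its height: a listed point, or the origin of a listed thing).
The state is a dict: "time_s": time; "joint_positions": joint angles; "qvel": joint speeds; "tau": joint torques, N m; "position": TCP position; "tcp_rot": TCP orientation; "force": force on the tool from outside, world axes, zero at the start; "moment": the same for the moment, N m; "opening": opening from 0.0 (shut) to 1.0 (fully open); "grasp_force": force on a finger pad.
Only numpy, scipy, OpenCV 4.12 (cv2) and the standard library are available. Lean on these libraries where they do the work, as an engineer would, in place of code of your own. Each camera call takes 0.05 s, during which the arm holds its last target. There are 200 camera calls.

TASK

With a fingertip on the big knurled dial of the food warmer, turn the dial clockwise by exactly one click, so that its white line rests at the two-stud mark, and then push the start button right down and let it come up again. Only touch and push: do not lift the warmer or push it along the counter, do not press the button before the dial is set, and leave the cup on its plate and everything else on the counter where it is.

Things in the scene. Friction and masses are not known exactly. Their poses are not given: they have to be found in the camera images.
- warmer: Loose white food warmer on rubber feet, 320 (x) x 280 (y) x 62 mm high, about 1.6 kg. Origin: centre of its underside; z up, its -x side is the front, turned roughly to the robot. On its flat top deck (62 mm up): a round steel plate 156 mm across, 6 mm thick, centred at x = +65, y = 0; towards the front the dial axis at (-85, +48) mm and the start button at (-85, -85) mm.
- dial_top (a point): Centre of the dial's flat top face, on its vertical axis, 77 mm above the counter. The dial is a low aluminium disc, 92 mm across, 14 mm high, its rim ribbed, its flat top faced with rubber. A fingertip pressed on the top near the rim (about 30 mm from the axis, 5 to 15 N) and led round in an arc turns it. Friction of fingertip on dial: about 1. It does not sink.
- dial_pointer (a point): Outer end of the white line on the dial's top, 42 mm from the axis; turns with the dial. The marks are rows of one, two and three small black studs on the deck, 57 mm from the axis on the front side of the dial: one stud towards the button, two straight to the front (the warmer's -x), three away from the button.
- dial (a joint): Turn of the dial in rad, growing clockwise seen from above. Three clicks (spring detents): 0 = line at one stud (start, within 0.1), 0.70 = two studs, 1.40 = three studs; stops at -0.12 and 1.52. Let go before half way (0.35) it springs back; beyond that it is pulled on to the next click. Takes about 0.06 N m.
- start (a joint): Press of the start button in m: 0 = up, 0.006 = fully down. Springs back up by itself; about 4 N pushes it fully down.
- start_top (a point): Centre of the top of the start button: a round white button 30 mm across in a 46 mm grey collar, pushed straight down; when up its top is 84 mm above the counter, 22 mm above the deck, 6 mm of travel, 10 mm above the collar.
- cup: Blue melamine cup, 76 mm across the rim, 75 mm high, standing on the warming plate. Origin: centre of its underside. Must stay there.
- spoon_a: Aluminium spoon, about 155 mm long, lying on the counter beside the warmer. Origin: on its underside near the middle. Leave alone.
- spoon_b: A second, equal spoon lying on the counter on the other side of the warmer. Origin: on its underside near the middle. Leave alone.
- jar: Empty squat glass jar, 84 mm across, 80 mm high. Origin: centre of its underside. Leave alone.
- tin: Steel tin, 72 mm across, 100 mm high. Origin: centre of its underside. Leave alone.
- bowl: White bowl, 120 mm across, 50 mm high. Origin: centre of its underside. Leave alone.
- flask: Closed grey pump flask, 132 mm across, 223 mm high, with a spout and a handle. Origin: centre of its underside. Leave alone.
There are look-alikes about, which are no part of the job. There is more than one size of the cup; the job needs the middle-sized.

How it is judged:
By the outcome, as a careful person would: the job done as asked, in the order asked, and still so for the second after the job is handed in, with the robot touching nothing.
It also fails if it takes over 38 s, if anything falls off the work surface, if the arm or the gripper's body presses on something with over 40 N, if the wrist force passes 120 N, or if a joint passes its speed limit or range.

## Working session

There is one attempt and no reset: what is moved stays moved. The work goes in short steps, Python scripts to look and compute and a tool call to move; the robot and the scene stay as the last step left them, time stands still between calls to the robot, and variables do not carry over. Pictures are saved under pics/ and viewed, at most 10 in all, crops included, and the job is handed in when it is done.

Besides the shell and the picture viewer there is one more tool, called after ">>>" as name([rows], argument=value, ...), one row to a line, values as JSON. move_arm: Moves the arm, as the interface text tells. Its arguments: {"type":"object","properties":{"increments":{"type":"array"}},"required":["increments"]}

```bash
mkdir -p pics; ls; cat > h.py <<'E'
from rig import *
import numpy as np, cv2
def ray(p,xy,z):
    uv=np.array([xy[0]*640,xy[1]*480,1.]); d=np.array(p["rotation"])@np.linalg.inv(p["mtx"])@uv
    e=np.array(p["eye"]); return e+d*(z-e[2])/d[2]
def save(p,n,crop=None,s=1):
    im=p["img"][:,:,::-1]
    if crop: im=im[crop[1]:crop[3],crop[0]:crop[2]]
    cv2.imwrite("pics/"+n+".png",cv2.resize(im,None,fx=s,fy=s,interpolation=cv2.INTER_CUBIC))
E
python3 - <<'E'
from h import *
np.set_printoptions(precision=4,suppress=True)
Z={"dial_top":.077,"dial_pointer":.077,"start_top":.084,"warmer":0,"cup":.068,"flask":0,"jar":0,"tin":0,"bowl":0,"spoon_a":0}
for c in ["scene","top"]:
    p=capture(c); save(p,c); print(c,np.array(p["eye"]))
    for l in Z:
        for r in pinpoint(p,l)[:3]: print(l,round(r["confidence"],2),np.array(r["xy"])*[640,480],ray(p,r["xy"],Z[l]))
s=read_state();print(s["time_s"],s["position"],s["tcp_rot"],s["force"],s["opening"])
E
```

```text
pics
scene [ 1.3179 -0.5234  0.8302]
dial_top 0.75 [334.72  226.704] [0.538  0.0113 0.077 ]
dial_top 0.53 [411.328 182.496] [0.4836 0.332  0.077 ]
dial_top 0.37 [384.128 260.208] [0.7152 0.0405 0.077 ]
dial_pointer 0.76 [321.792 227.28 ] [ 0.5212 -0.0195  0.077 ]
start_top 0.49 [308.096 247.92 ] [ 0.5805 -0.0983  0.084 ]
warmer 0.56 [349.888 266.496] [0.6232 0.0049 0.    ]
cup 0.93 [381.824 260.496] [0.7057 0.0417 0.068 ]
cup 0.87 [278.4   358.896] [ 0.8221 -0.3143  0.068 ]
cup 0.76 [460.48  258.192] [0.8069 0.2149 0.068 ]
flask 0.92 [168.128 348.816] [ 0.6209 -0.4891  0.    ]
jar 0.61 [472.512 219.312] [0.6556 0.4411 0.    ]
jar 0.54 [412.288 180.912] [0.3925 0.4288 0.    ]
tin 0.6 [414.592 183.12 ] [0.4072 0.4263 0.    ]
bowl 0.86 [446.272 200.016] [0.5377 0.4463 0.    ]
spoon_a 0.78 [305.024 307.776] [ 0.6831 -0.1713  0.    ]
top [ 0.4362 -0.0253  1.3093]
dial_top 0.87 [303.488 276.912] [0.526  0.0197 0.077 ]
dial_pointer 0.86 [322.624 285.696] [ 0.5068 -0.0225  0.077 ]
start_top 0.48 [359.872 251.904] [ 0.5811 -0.1044  0.084 ]
warmer 0.82 [311.424 239.904] [0.6192 0.0045 0.    ]
cup 0.94 [296.512 203.28 ] [0.693  0.0371 0.068 ]
cup 0.89 [438.208 171.888] [ 0.7671 -0.2846  0.068 ]
cup 0.86 [195.392 183.216] [0.7382 0.2663 0.068 ]
flask 0.59 [518.912 243.408] [ 0.6127 -0.4862  0.    ]
jar 0.76 [131.776 222.576] [0.6589 0.4293 0.    ]
tin 0.78 [126.208 330.48 ] [0.4065 0.4305 0.    ]
bowl 0.66 [128.384 274.992] [0.5348 0.4315 0.    ]
spoon_a 0.81 [236.288 273.408] [0.5393 0.1798 0.    ]
spoon_a 0.6 [382.72  209.712] [ 0.6923 -0.1646  0.    ]
1.1 [0.1599 0.6042 0.2226] [[-0.9667  0.256   0.    ]
 [ 0.256   0.9667  0.    ]
 [-0.      0.     -1.    ]] [-0.2353  0.4921  0.1685] 0.9990683000925757
```

```bash
python3 - <<'E'
from h import *
a=cv2.imread("pics/top.png")[130:350,100:540]; cv2.imwrite("pics/topc.png",cv2.resize(a,None,fx=1.8,fy=1.8,interpolation=cv2.INTER_CUBIC))
a=cv2.imread("pics/scene.png")[180:330,230:430]; cv2.imwrite("pics/scenec.png",cv2.resize(a,None,fx=4,fy=4,interpolation=cv2.INTER_CUBIC)[:600])
E
```

```text
(no output)
```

View pics/topc.png

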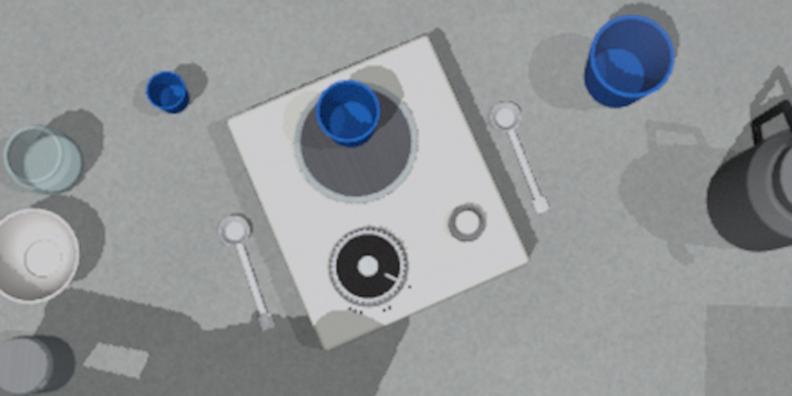

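View pics/scenec.png

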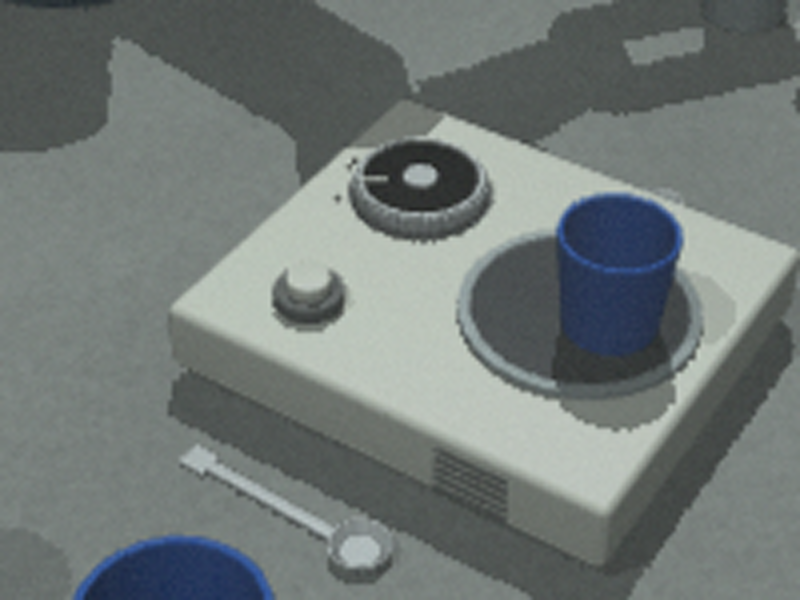

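The top view shows the warmer turned about 23°, with the cup on its plate. The dial is at about (304,277) px with its line at the single stud, and the button is at about (359,253) px. This agrees with the networks. Next I fit the pose.

```bash
cat >> h.py <<'E'
def R2(t): return np.array([[np.cos(t),-np.sin(t)],[np.sin(t),np.cos(t)]])
def proj(c,P): 
    q=(np.array(c["rotation"]).T@(np.array(P)-c["eye"])); q=np.array(c["mtx"])@q; return q[:2]/q[2]
E
python3 - <<'E'
from h import *
from scipy.optimize import least_squares
import rig
print(grip_point_offset if hasattr(rig,"grip_point_offset") else "no gpo")
t=capture("top"); s=capture("scene")
T=lambda u,v:(u/1.8+100,v/1.8+130); S=lambda u,v:(u/4+230,v/4+180)
M=[(-.16,.14,.062),(-.16,-.14,.062),(.16,.14,.062),(.16,-.14,.062),(-.085,.048,.077),(-.085,-.085,.084),(.065,0,.068)]
obs=[(t,0,T(325,349),1),(t,1,T(528,262),1),(t,2,T(228,120),1),(t,3,T(430,34),1),(t,4,(303.6,277.3),2),(t,5,(359.6,252.5),2),(t,6,T(357,142),1),
 (s,4,(335,225.5),1.5),(s,5,(307.9,248.2),1.5),(s,6,S(580,312),1)]
def f(p): 
    r=[]
    for c,i,o,w in obs:
        m=M[i]; xy=R2(p[2])@m[:2]+p[:2]; r+=list(w*(proj(c,[*xy,m[2]])-o))
    return np.array(r)
k=least_squares(f,[.62,0,.4],loss="soft_l1"); p=k.x
print(p,np.degrees(p[2])); print(f(p).reshape(-1,2).round(1).tolist())
for i in (4,5): print(R2(p[2])@M[i][:2]+p[:2])
np.save("pose.npy",p)
E
```

```text
0.0187
[0.62341864 0.00826849 0.40580229] 23.250758510519944
[[-1.7, 0.9], [1.4, -0.4], [-1.8, -2.8], [-0.6, -1.7], [0.6, -1.1], [-0.3, 0.8], [-0.4, -1.3], [-0.5, -2.9], [-2.8, 0.1], [-1.1, -1.5]]
[0.52637354 0.01881596]
[ 0.57887609 -0.10338258]
```

>>> move_arm([
  [[0, 0, 0], [0, 0, 0], 1],
  [[-0.3, -0.8, 0], [0, 0, 0], 1],
  [[-0.3, -0.8, 0], [0, 0, 0], 1],
  [[-0.3, -0.8, 0], [0, 0, 0], 1],
  [[-0.3, -0.8, 0], [0, 0, 0], 1],
  [[-0.3, -0.8, 0], [0, 0, 0], 1],
  [[-0.3, -0.8, 0], [0, 0, 0], 1],
  [[-0.3, -0.8, 0], [0, 0, 0], 1],
  [[-0.3, -0.8, 0], [0, 0, 0], 1],
  [[-0.3, -0.8, 0], [0, 0, 0], 1],
  [[-0.3, -0.8, 0], [0, 0, 0], 1],
  [[-0.3, -0.8, 0], [0, 0, 0], 1],
  [[-0.3, -0.8, 0], [0, 0, 0], 1],
  [[-0.3, -0.8, 0], [0, 0, 0], 1],
])

```text
time_s: 2.37
position: [0.1932, 0.2716, 0.2228]
tcp_rot: [[-0.967, 0.255, 0.001], [0.255, 0.967, 0.0], [-0.001, 0.001, -1.0]]
force: [0.6, -0.3, -0.0]
opening: 0.04
grasp_force: 0.0
```

>>> move_arm([
  [[-0.93, -0.46, 0], [0, 0, 0], 1],
  [[-0.93, -0.46, 0], [0, 0, 0], 1],
  [[-0.93, -0.46, 0], [0, 0, 0], 1],
  [[-0.93, -0.46, 0], [0, 0, 0], 1],
  [[-0.93, -0.46, 0], [0, 0, 0], 1],
  [[-0.93, -0.46, 0], [0, 0, 0], 1],
  [[-0.93, -0.46, 0], [0, 0, 0], 1],
  [[-0.93, -0.46, 0], [0, 0, 0], 1],
  [[-0.93, -0.46, 0], [0, 0, 0], 1],
  [[-0.93, -0.46, 0], [0, 0, 0], 1],
  [[-0.93, -0.46, 0], [0, 0, 0], 1],
  [[-0.93, -0.46, 0], [0, 0, 0], 1],
  [[-0.93, -0.46, 0], [0, 0, 0], 1],
  [[0, 0, 0.5], [0, 0, -0.0555], 1],
  [[0, 0, 0.5], [0, 0, -0.0555], 1],
  [[0, 0, 0.5], [0, 0, -0.0555], 1],
  [[0, 0, 0.5], [0, 0, -0.0555], 1],
  [[0, 0, 0.5], [0, 0, -0.0555], 1],
  [[0, 0, 0.5], [0, 0, -0.0555], 1],
  [[0, 0, 0], [0, 0, 0], 1],
])

```text
time_s: 4.03
position: [0.4962, 0.0066, 0.1304]
tcp_rot: [[-0.905, -0.426, -0.005], [-0.426, 0.905, 0.001], [0.004, 0.003, -1.0]]
force: [-0.4, 0.2, 0.1]
opening: 0.004
grasp_force: 0.0
```

```bash
python3 - <<'E'
from h import *
p=capture("scene"); save(p,"s2",(250,120,400,270),4)
s=read_state(); print(s["position"],s["tcp_rot"][0],s["time_s"],s["joint_positions"],s["force"])
E
```

```text
[0.49692593 0.00653484 0.13155158] [-0.90641775 -0.4223703  -0.00319345] 4.0833 [-1.21535253e+01  2.86091707e+01  1.05171616e+02  1.84962865e-03
  4.64066685e+01 -1.27139329e+02] [-0.75230104  0.48849065  0.78195223]
```

View pics/s2.png

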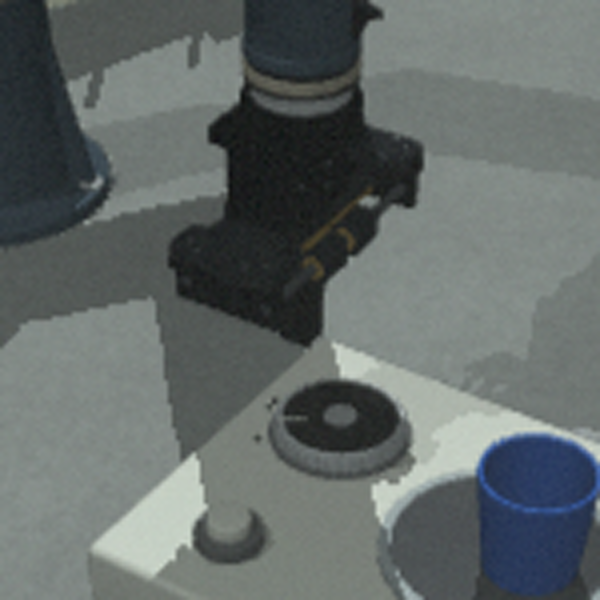

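The fingers are shut beside the dial on the robot side at about (318,345) in the crop. The dial centre at (340,415) matches the fit, so I go down to the dial top.

>>> move_arm([
  [[-0.03, 0, 0.4], [0, 0, 0], 1],
  [[-0.03, 0, 0.4], [0, 0, 0], 1],
  [[0, 0, 0.4], [0, 0, 0], 1],
  [[0, 0, 0.35], [0, 0, 0], 1],
  [[0, 0, 0], [0, 0, 0], 1],
  [[0, 0, 0], [0, 0, 0], 1],
])

```text
time_s: 4.58
position: [0.4999, 0.0071, 0.0866]
tcp_rot: [[-0.906, -0.423, 0.0], [-0.423, 0.906, -0.0], [-0.0, -0.0, -1.0]]
force: [-0.0, -0.2, 0.6]
opening: 0.006
grasp_force: 0.0
```

>>> move_arm([
  [[0, 0, 0.07], [0, 0, 0], 1],
  [[0, 0, 0.07], [0, 0, 0], 1],
  [[0, 0, 0], [0, 0, 0], 1],
  [[0, 0, 0], [0, 0, 0], 1],
])

```text
time_s: 4.92
position: [0.4997, 0.0071, 0.0823]
tcp_rot: [[-0.905, -0.424, 0.001], [-0.424, 0.905, -0.0], [-0.001, -0.0, -1.0]]
force: [0.1, -0.6, 0.7]
opening: 0.007
grasp_force: 0.0
```

>>> move_arm([
  [[0, 0, 0.07], [0, 0, 0], 1],
  [[0, 0, 0.07], [0, 0, 0], 1],
  [[0, 0, 0], [0, 0, 0], 1],
  [[0, 0, 0], [0, 0, 0], 1],
])

```text
time_s: 5.25
position: [0.4994, 0.0072, 0.0775]
tcp_rot: [[-0.905, -0.425, -0.0], [-0.425, 0.905, 0.0], [0.0, 0.0, -1.0]]
force: [-0.3, -0.2, -0.5]
opening: 0.003
grasp_force: 0.0
```

>>> move_arm([
  [[0, 0, 0.04], [0, 0, 0], 1],
  [[0, 0, 0], [0, 0, 0], 1],
  [[0, 0, 0], [0, 0, 0], 1],
])

```text
time_s: 5.5
position: [0.4995, 0.0071, 0.0773]
tcp_rot: [[-0.905, -0.425, 0.0], [-0.425, 0.905, -0.0], [-0.0, -0.0, -1.0]]
force: [-2.0, -0.4, 8.3]
opening: 0.006
grasp_force: 4.0
```

>>> move_arm([
  [[-0.0025, 0.07, 0], [0, 0, 0.0342], 1],
  [[-0.0025, 0.07, 0], [0, 0, 0.0342], 1],
  [[-0.0025, 0.07, 0], [0, 0, 0.0342], 1],
  [[-0.0025, 0.07, 0], [0, 0, 0.0342], 1],
  [[-0.0025, 0.07, 0], [0, 0, 0.0342], 1],
  [[-0.0025, 0.07, 0], [0, 0, 0.0342], 1],
  [[-0.0025, 0.07, 0], [0, 0, 0.0342], 1],
  [[-0.0025, 0.07, 0], [0, 0, 0.0342], 1],
  [[-0.0025, 0.07, 0], [0, 0, 0.0342], 1],
  [[-0.0025, 0.07, 0], [0, 0, 0.0342], 1],
  [[0, 0, 0], [0, 0, 0], 1],
  [[0, 0, 0], [0, 0, 0], 1],
  [[0, 0, 0], [0, 0, 0], 1],
])

```text
time_s: 6.58
position: [0.4978, 0.0275, 0.0773]
tcp_rot: [[-0.962, 0.274, 0.0], [0.274, 0.962, -0.0], [-0.0, -0.0, -1.0]]
force: [-2.1, -0.9, 7.9]
opening: 0.001
grasp_force: 4.1
```

```bash
python3 - <<'E'
from h import *
p=capture("scene"); save(p,"s3",(280,170,430,270),5)
for r in pinpoint(p,"dial_pointer")[:2]: print(r["confidence"],ray(p,r["xy"],.077))
E
```

```text
0.64 [0.48763889 0.01282758 0.077     ]
```

View pics/s3.png

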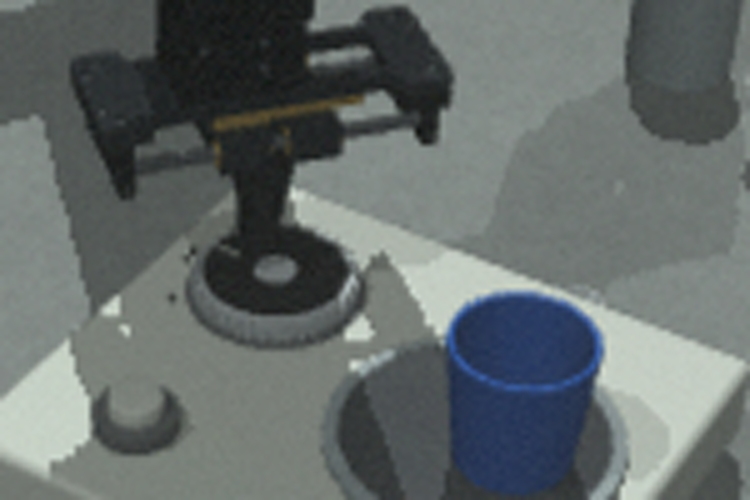

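The line at (228,248) has turned towards the two studs at (190,250). I lift straight up and move over to the button.

>>> move_arm([
  [[0, 0, -0.1], [0, 0, 0], 1],
  [[0, 0, -0.3], [0, 0, 0], 1],
  [[0, 0, -0.5], [0, 0, 0], 1],
  [[0, 0, -0.5], [0, 0, 0], 1],
  [[0, 0, -0.4], [0, 0, 0], 1],
  [[-0.63, -0.58, 0], [0, 0, 0], 1],
  [[-0.63, -0.58, 0], [0, 0, 0], 1],
  [[-0.63, -0.58, 0], [0, 0, 0], 1],
  [[-0.63, -0.58, 0], [0, 0, 0], 1],
  [[-0.63, -0.58, 0], [0, 0, 0], 1],
  [[-0.63, -0.58, 0], [0, 0, 0], 1],
  [[0, 0, 0], [0, 0, 0], 1],
  [[0, 0, 0], [0, 0, 0], 1],
])

```text
time_s: 7.77
position: [0.5789, -0.1051, 0.1307]
tcp_rot: [[-0.961, 0.276, 0.001], [0.276, 0.961, -0.0], [-0.001, 0.0, -1.0]]
force: [-0.1, 0.7, 0.8]
opening: 0.004
grasp_force: 0.0
```

```bash
python3 - <<'E'
from h import *
q=np.load("pose.npy"); s=read_state(); print(s["position"],s["tcp_rot"][0],s["force"])
for c in ["scene","top"]:
    p=capture(c)
    if c=="scene": save(p,"s4",(250,160,400,280),5)
    for l,z in [("dial_pointer",.077),("dial_top",.077),("start_top",.084),("cup",.068)]:
        for r in pinpoint(p,l)[:1]:
            w=ray(p,r["xy"],z); print(c,l,r["confidence"],w.round(4),(R2(-q[2])@(w[:2]-q[:2])).round(4))
E
```

```text
[ 0.57886924 -0.10507615  0.13068722] [-9.61121979e-01  2.76123411e-01  6.34845218e-04] [-0.11336864  0.66896092  0.84116874]
scene dial_pointer 0.81 [0.4902 0.0091 0.077 ] [-0.1221  0.0533]
scene dial_top 0.57 [0.5238 0.0191 0.077 ] [-0.0873  0.0493]
scene start_top 0.39 [ 0.5789 -0.0964  0.084 ] [-0.0822 -0.0786]
scene cup 0.67 [0.7016 0.0429 0.068 ] [0.0855 0.001 ]
top dial_top 0.9 [0.5228 0.019  0.077 ] [-0.0883  0.0496]
top cup 0.84 [ 0.7673 -0.2848  0.068 ] [ 0.0166 -0.326 ]
```

View pics/s4.png

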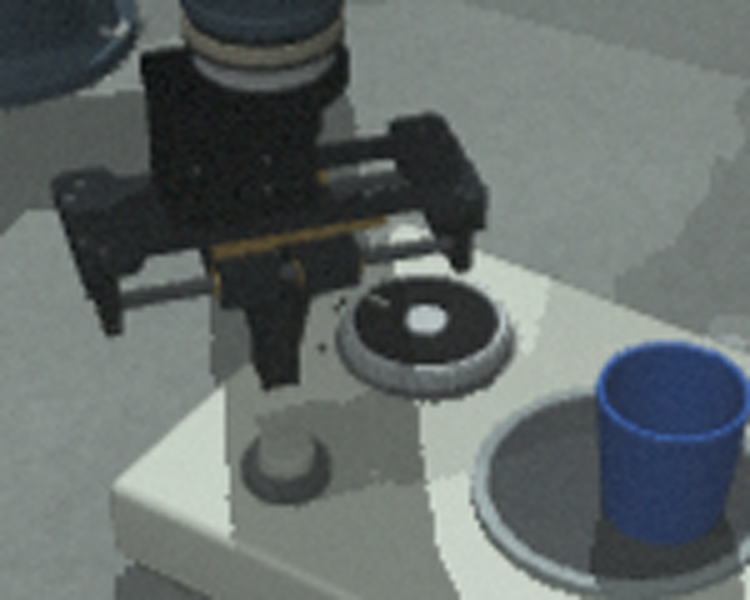

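The line points to the two-stud side, and the network gives it straight to the front to within a few degrees, so the dial has clicked. The fingertip at (280,385) is above the button at (285,450), so I press it now.

>>> move_arm([
  [[0, 0.05, 0.4], [0, 0, 0], 1],
  [[0, 0, 0.4], [0, 0, 0], 1],
  [[0, 0, 0.4], [0, 0, 0], 1],
  [[0, 0, 0.2], [0, 0, 0], 1],
  [[0, 0, 0.1], [0, 0, 0], 1],
  [[0, 0, 0.1], [0, 0, 0], 1],
  [[0, 0, 0.06], [0, 0, 0], 1],
  [[0, 0, 0.05], [0, 0, 0], 1],
  [[0, 0, 0], [0, 0, 0], 1],
  [[0, 0, 0], [0, 0, 0], 1],
])

```text
time_s: 9.1
position: [0.5783, -0.1022, 0.0796]
tcp_rot: [[-0.962, 0.274, -0.001], [0.274, 0.962, 0.0], [0.001, 0.0, -1.0]]
force: [-2.2, 0.8, 2.7]
opening: 0.007
grasp_force: 1.6
```

>>> move_arm([
  [[0, 0, 0.06], [0, 0, 0], 1],
  [[0, 0, 0.06], [0, 0, 0], 1],
  [[0, 0, 0], [0, 0, 0], 1],
  [[0, 0, 0], [0, 0, 0], 1],
  [[0, 0, 0], [0, 0, 0], 1],
])

```text
time_s: 9.52
position: [0.5786, -0.1023, 0.0781]
tcp_rot: [[-0.962, 0.274, 0.001], [0.274, 0.962, -0.0], [-0.001, -0.0, -1.0]]
force: [-6.8, 2.1, 17.4]
opening: 0.008
grasp_force: 8.7
```

The button is at its stop, at z 78 mm as expected. I let it come up, back off and check.

>>> move_arm([
  [[0, 0, -0.1], [0, 0, 0], 1],
  [[0, 0, -0.2], [0, 0, 0], 1],
  [[0, 0, -0.4], [0, 0, 0], 1],
  [[0, 0, -0.7], [0, 0, 0], 1],
  [[0, 0, -0.9], [0, 0, 0], 1],
  [[0, 0, -0.9], [0, 0, 0], 1],
  [[0.5, 0, -0.6], [0, 0, 0], 1],
  [[0.9, 0, 0], [0, 0, 0], 1],
  [[0.9, 0, 0], [0, 0, 0], 1],
  [[0.9, 0, 0], [0, 0, 0], 1],
  [[0.7, 0, 0], [0, 0, 0], 1],
  [[0, 0, 0], [0, 0, 0], 1],
  [[0, 0, 0], [0, 0, 0], 1],
])

```text
time_s: 10.6
position: [0.4665, -0.0705, 0.1904]
tcp_rot: [[-0.962, 0.274, 0.002], [0.274, 0.962, -0.001], [-0.003, -0.0, -1.0]]
force: [1.0, -1.3, 0.2]
opening: 0.004
grasp_force: 0.0
```

```bash
python3 - <<'E'
from h import *
q=np.load("pose.npy"); s=read_state(); print(s["time_s"],s["position"],s["force"])
p=capture("scene"); im=p["img"][180:300,250:410,::-1].copy(); im=cv2.resize(im,None,fx=5,fy=5,interpolation=cv2.INTER_CUBIC)
c=np.array([-.085,.048])
for a in (-.7,0,.7):  # predicted stud marks
    m=c+.057*np.array([-np.cos(a),np.sin(a)*1.0]); w=R2(q[2])@m+q[:2]; u=(proj(p,[*w,.063])-[250,180])*5; print(a,u.round())
cv2.imwrite("pics/s5.png",im)
for l,z in [("dial_pointer",.077),("dial_top",.077),("start_top",.084),("cup",.068)]:
    for r in pinpoint(p,l)[:1]:
        w=ray(p,r["xy"],z); print(l,r["confidence"],w.round(4),(R2(-q[2])@(w[:2]-q[:2])).round(4))
E
```

```text
10.6 [ 0.46650598 -0.07049546  0.19036924] [ 1.0224045  -1.34468846  0.15333889]
-0.7 [320. 245.]
0 [338. 202.]
0.7 [394. 177.]
dial_pointer 0.75 [0.5037 0.0044 0.077 ] [-0.1116  0.0437]
dial_top 0.7 [0.5221 0.015  0.077 ] [-0.0904  0.0462]
start_top 0.48 [ 0.585  -0.1052  0.084 ] [-0.08   -0.0891]
cup 0.81 [0.8067 0.2126 0.068 ] [0.249  0.1154]
```

View pics/s5.png

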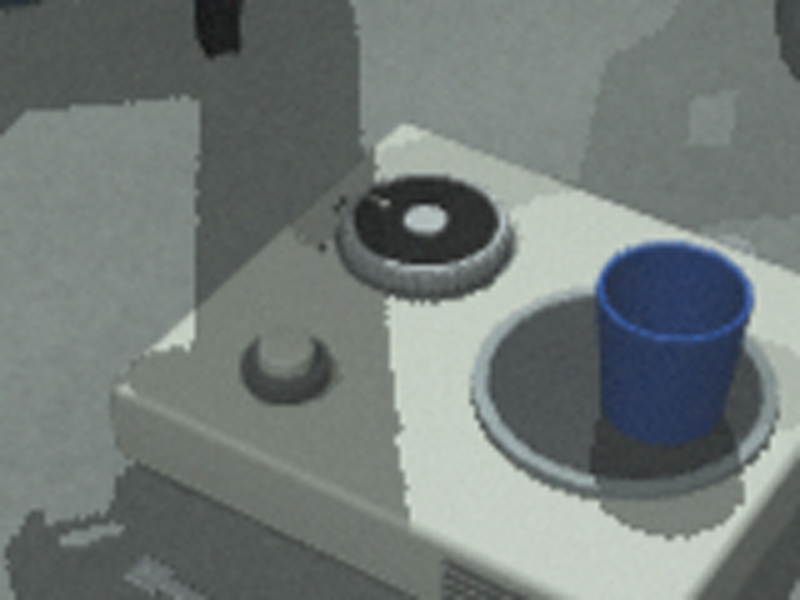

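The line runs from the hub at (427,219) to (372,197), along the direction to the two studs at (338,203). The studs sit where the pose fit predicts, so the warmer has not moved. The button is up at (287,355) and the cup is on its plate.

```bash
python3 -c "
from rig import *
print(hand_in())"
```

```text
the job is handed in; nothing more can be done
None
```

I turned the dial clockwise one click to the two-stud mark, then pushed the start button fully down and let it come back up. In the last picture the warmer and cup had not moved, and the job is handed in at about 10.6 s; no verdict was returned.

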